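# Feed a sample rack past the spring gate of the weighing dock

### The arm

A 7-joint arm with a two-finger parallel gripper is mounted at the origin on the work surface. World frame = base frame: x ahead of the robot, y to its left, z up, the work surface at z = 0. Lengths are in m, angles in rad, forces in N, time in s.
With the tool pointing down it reaches from about 0.4 to 0.85 m from the base axis. Payload 10.4 kg.
Tool frame: the origin (TCP) lies midway between the tips of the shut fingers; the grasp point (between the pads) lies 19 mm behind it (grip_point_offset is the distance from the TCP to the grasp point, in m); y points along the fingers, z is the direction in which the jaws open and shut, and the axes are right-handed (so a half turn about y gives the same grasp; the last joint's range is limited). The gripper opens to 85 mm and grips with 20 to 120 N. Pads are 22 mm wide; open, the fingers measure 114 mm over their backs; the gripper's body (76 mm by 85 mm) begins 54 mm behind the grasp point. The pads swing forward as they close: fully open they stand 13 mm farther back than shut.
Start: joints at [1.267, 0.332, -0.065, 1.46, 0.022, 1.35, -0.088], TCP at [0.173, -0.601, 0.231] pointing down, gripper open.
Joint ranges: [-2.6, 2.6], [-0.5, 2.12], [-1.47, 1.34], [0.16, 2.42], [-1.27, 4.41], [0.06, 2.06], [-2.6, 2.6]. Speed limits (rad/s): [2.22, 2.22, 2.79, 2.79, 3.14, 3.14, 3.14].

### API

Orientations are given as a unit quaternion [x, y, z, w].
In Python, from workcell import * gives the robot as it stands.
- The arm moves only by the tool send_rows, never from a script. Its argument "motion" is a list of rows, each a list of 7 numbers: the opening in per cent of the stroke, from 0 (shut) to 100 (fully open), then the shift along the tool's x, y, z in m, then the turn, a rotation vector about the tool's x, y, z in rad. In form: [[claw, tx, ty, tz, ax, ay, az], ...]. A call has 1 to 10 rows; each row is the pose to reach, as a shift and turn from the pose commanded when the call began, along the tool's axes at that moment; what a row does not reach only later rows make up. A row lasts 1/12 s, in which the tool goes at most 41.7 mm and 7.16 degrees, less where a joint would pass 70% of its speed; a pose out of reach is approached as far as the arm can. A call with a gripper value outside its range is refused whole. The fingers move at their own pace and stop on an object; "squeeze" is the grip in N (left out, the last holds). Time passes only in rows, so rows that repeat a pose let the fingers close. It gives the time, the measured TCP pose, the force and the opening at its end, in the units of the state.
- get_obs(): the state, without advancing time (a new reading comes with each control period).
- camera(name): name is "scene" or "top"; returns a dict with "pixels" (384x512x3 uint8, red, green, blue), "range_z" (384x512 float32, m along the optical axis (not along the pixel's ray), 0 where there is no reading), "fovy" (degrees; the focal length in pixels is half the picture's height over the tangent of half this angle, whatever the lens; pixels are square), "cx", "cy" (the principal point, pixels), "view" (4x4, takes a point from world to camera coordinates). Camera axes: x right, y down, z forward; pixel columns grow to the right and rows downward; lengths in m; the calibration is good to about 2 mm. A picture is of the moment at which its call begins.
- hand_in(): hands the job in, once; it reports no verdict.
The state is a dict: "clock": time; "joint_pos": joint angles; "joint_velocities": joint speeds; "tau": joint torques, N m; "position": TCP position; "ee_rot": TCP orientation; "ft_force": force on the tool from outside, world axes, zero at the start; "torque": the same for the moment, N m; "grip_width": opening from 0.0 (shut) to 1.0 (fully open).
Only numpy, scipy, OpenCV 4.12 (cv2) and the standard library are available. Lean on these libraries where they do the work, as an engineer would, in place of code of your own. Each camera call takes 0.05 s, during which the arm holds its last target.

### The job

Press down the yellow hold bar with one fingertip so that the red gate swings up, keep it held up while you push the blue sample rack along the chute by its green upright tab with the other finger until the rack is fully home against the black end stop, then let go so that the gate springs shut behind it. The gate must never touch the rack. Only push: do not lift or tip the rack, and leave the jar, the bowl and the pliers where they are.

Things in the scene. Friction and masses are not known exactly. Their poses are not given: they have to be found in the camera images.
- chute: fixed grey base plate 335 x 150 x 8 mm (x -225 to 110, y -50 to 100) with the chute. Origin: on the table, on the chute's centre line, in the gate's plane. x = the way the rack travels, y = towards the yellow bar, z up. Chute floor 8 mm above the table; side walls at y = +-24 to +-29, top at 20 mm. Posts 40 mm tall at x -220 and 12, y 40 carry the gate shaft; a post 60 mm tall at x 12, y -33 (mm).
- end_stop (a point): middle of the face of the black end stop of the chute (58 mm wide, top 38 mm above the table), at x=+83 mm in the chute frame. Behind it stands a white housing 70 mm tall (x 102 to 162 mm).
- gate (a joint): gate angle: 0 shut, 1.0 rad fully up (stop). Its shaft runs along chute x at y=40, z=30 mm. The red blade (at x=0, 4 mm thick, y -22 to 22, z 18 to 58 mm when shut) bars the rack and cannot be pushed open by it; pressing the yellow bar down swings it up sideways. It clears the rack above 0.6; 0.75 to 1.0 is safe. A spring shuts it when the bar is let go; holding takes about 3 to 5 N.
- hold_bar (a point): middle of the upper face of the yellow hold bar, a plate 170 x 48 x 4 mm on the gate shaft (chute x -210 to -40 mm; 4 to 52 mm out from the shaft). Gate shut: it rises outwards (+y) at 0.7 rad, outer edge 65 mm above the table at y=80. At gate angle 0.7: level, top 32 mm up. At 1.0: slopes down outwards, top 23 mm up at y=68. A finger may press it anywhere and slide along it.
- rack: loose blue sample rack, 0.25 kg, on the chute floor, nose to chute +x. Origin: middle of the underside of its body (70 long, 44 wide, 20 mm tall, six flush white caps). Behind the body a flat tail 24 wide and 6 mm thick ends in an upright green push tab. Fully home: nose on the end stop, origin at x=48 mm in the chute frame; the shut gate then stands behind the body, over the tail.
- push_tab (a point): middle of the rear face of the rack's green push tab (40 mm wide, 6 mm thick, 36 mm tall from the chute floor, so its top is 44 mm above the table). This point is 93 mm behind the rack's origin and 18 mm above its underside. Push here towards chute +x.
- jar: bystander: jar with yellow cap, 68 mm diameter, 100 mm tall, origin at the centre of its underside. Leave alone.
- bowl: bystander: white porcelain bowl, 90 mm diameter, 45 mm tall, origin at the centre of its underside. Leave alone.
- pliers: bystander: small pliers with blue handles lying flat, 125 mm long, 14 mm tall, origin at the middle. Leave alone.
Things that resemble listed ones, but are neither listed nor needed, are in the scene too. Of the things that look like the rack, the middle-sized one is meant.

How it is judged:
On the way, in this order (a step that is already met when the one before it is completed fails the run):
1. a finger holds the gate up, the rack still before it (value of joint gate above 0.6 rad and contact force between the fingers and gate above 0.2 N and x of rack in the frame of chute below -0.035 m), for 0.1 s.
2. the rack passes the gate while a finger holds it up (value of joint gate above 0.55 rad and contact force between the fingers and gate above 0.2 N and x of rack in the frame of chute between -0.015 and 0.04 m), for 0.1 s.
At the end, for the whole second after the job is handed in: The rack lies flat in the chute, its nose within 8 mm of the end stop and at rest, and the gate is shut behind it (below 0.08 rad) (x of rack in the frame of chute above 0.04 m and z of rack in the frame of chute between 0.004 and 0.012 m and angle between the x axis of rack and the x axis of chute, either way round below 0.12 rad and value of joint gate below 0.08 rad and linear speed of rack below 0.01 m/s); the robot touches nothing.
It fails at once if the gate touches the rack (contact force between gate and rack above 0.3 N).
It fails at once if the rack is lifted more than 12 mm off the chute floor (z of rack in the frame of chute above 0.02 m).
It fails at once if the rack is tipped (angle between rack's own z axis and vertical above 0.2 rad).
It fails at once if the jar, the bowl or the pliers are moved more than 15 mm (distance of any of jar, bowl, pliers from where it was at the start of the episode above 0.015 m).
It also fails if it takes over 48 s, if anything falls off the work surface, if the arm or the gripper's body presses on something with over 40 N, if the wrist force passes 120 N, or if a joint passes its speed limit or range.

## Working session

There is one attempt and no reset: what is moved stays moved. The work goes in short steps, Python scripts to look and compute and a tool call to move; the robot and the scene stay as the last step left them, time stands still between calls to the robot, and variables do not carry over. Pictures are saved under pics/ and viewed, and the job is handed in when it is done.

Besides the shell and the picture viewer there is one more tool, called by a JSON object that holds its "api" and its "payload", one argument or row to a line. send_rows: Moves the arm, as the interface text tells. Its arguments: {"type":"object","properties":{"motion":{"type":"array"},"squeeze":{"type":"number"}},"required":["motion"]}

```bash
ls; mkdir -p pics
python3 - <<'E'
from workcell import *
import cv2,numpy as np
print(get_obs())
for n in("scene","top"):
    c=camera(n); cv2.imwrite(f"pics/{n}0.png",c["pixels"][:,:,::-1]); np.savez(f"{n}0.npz",**c)
    print(n,c["fovy"],c["cx"],c["cy"],c["view"])
E
```

```text
pics
{'clock': 0.0, 'joint_pos': array([ 1.26740399,  0.33286788, -0.06470545,  1.46094883,  0.0216146 ,
        1.34988553, -0.08846022]), 'joint_velocities': array([ 0.00137306, -0.00163211, -0.00110468, -0.00046171,  0.00142967,
        0.00048357,  0.00102012]), 'tau': array([-9.55928772e-04, -6.25441360e+01,  4.86465264e-02, -3.91593218e+01,
        1.62767567e-02,  9.98325530e-03,  3.17858883e-05]), 'position': array([ 0.17308791, -0.60016517,  0.23051485]), 'ee_rot': array([-0.09907061,  0.70063592, -0.69965548,  0.09887639]), 'ft_force': array([-0.37551146,  0.17578664, -0.5067718 ]), 'torque': array([-0.09270355, -0.00617869, -0.01145713]), 'grip_width': 1.0024418498193532}
scene 54.629180933716455 258.1838694410167 189.0007853494725 [[-0.34577747  0.93812984 -0.01871739  0.20343723]
 [ 0.70142668  0.2451804  -0.66924374 -0.32232699]
 [-0.62324838 -0.24453829 -0.74280716  1.51209067]
 [ 0.          0.          0.          1.        ]]
top 51.778523072778675 256.3911798003003 195.56161144397296 [[-0.01683982 -0.99938169 -0.0308652   0.0219515 ]
 [-0.99032729  0.02092348 -0.13716439  0.57041753]
 [ 0.13772539  0.02825683 -0.99006731  0.99846493]
 [ 0.          0.          0.          1.        ]]
```

View pics/scene0.png

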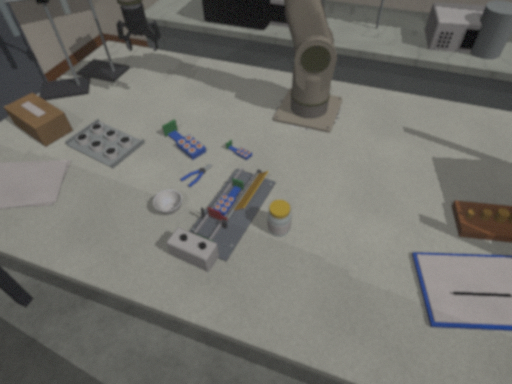

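View pics/top0.png

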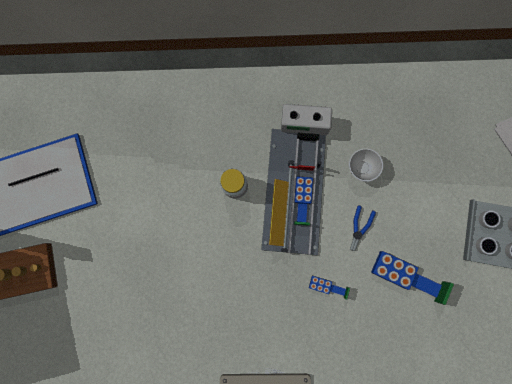

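Rack look-alikes in the top view are a small one at (328,287), one in the chute at (304,190) and a large one at (410,275). The one in the chute is middle-sized and sits on the chute floor, so it should be the right one. I'll confirm that in an enlarged crop.

```bash
cat > h.py <<'E'
import numpy as np,cv2
def load(n): return dict(np.load(n))
def pts(c):
    H,W=c["range_z"].shape; f=H/2/np.tan(np.radians(float(c["fovy"]))/2)
    v,u=np.mgrid[:H,:W]; z=c["range_z"]
    P=np.stack([(u-c["cx"])*z/f,(v-c["cy"])*z/f,z,np.ones_like(z)],-1)
    return (P@np.linalg.inv(c["view"]).T)[...,:3]
def proj(c,p):
    H=384; f=H/2/np.tan(np.radians(float(c["fovy"]))/2)
    q=c["view"][:3,:3]@np.asarray(p)+c["view"][:3,3]
    return f*q[0]/q[2]+c["cx"],f*q[1]/q[2]+c["cy"]
E
python3 - <<'E'
from h import *
for n,(a,b,cc,d) in dict(top=(90,310,220,470),scene=(130,280,110,310)).items():
    c=load(n+"0.npz"); im=c["pixels"][a:b,cc:d,::-1]
    s=min(800/(d-cc),600/(b-a)); cv2.imwrite(f"pics/{n}0c.png",cv2.resize(im,None,fx=s,fy=s,interpolation=cv2.INTER_CUBIC)); print(n,s)
c=load("top0.npz");P=pts(c);hsv=cv2.cvtColor(c["pixels"],cv2.COLOR_RGB2HSV)
def st(name,m):
    n,l,s,ce=cv2.connectedComponentsWithStats(m.astype(np.uint8))
    for i in range(1,n):
        if s[i,4]>12:
            q=P[l==i]; print(name,s[i],q.mean(0).round(4),q.min(0).round(3),q.max(0).round(3), cv2.minAreaRect((q[:,:2]*1000).astype(np.float32)))
h,S,V=hsv[...,0],hsv[...,1],hsv[...,2]
st("yellow",(h>15)&(h<32)&(S>150)&(V>80)); st("green",(h>45)&(h<85)&(S>120)&(V>30)); st("red",((h<6)|(h>174))&(S>150)&(V>60)); st("blue",(h>100)&(h<130)&(S>150)&(V>60))
E
```

```text
top 2.727272727272727
scene 4.0
yellow [221 169  23  23 417] [0.6016 0.0695 0.1022] [ 0.428 -0.018  0.095] [0.631 0.097 1.067] ((524.3087768554688, 43.62870788574219), (222.37481689453125, 55.997989654541016), 18.504125595092773)
yellow [269 179  19  67 885] [ 0.5237 -0.0446  0.0575] [ 0.428 -0.07   0.034] [ 0.61  -0.018  1.067] ((517.29541015625, -44.698219299316406), (36.05488967895508, 183.63833618164062), 83.99561309814453)
yellow [ 12 267   8   8  29] [0.3859 0.6323 0.0552] [0.379 0.621 0.051] [0.396 0.642 0.058] ((386.2121276855469, 632.5571899414062), (20.98392105102539, 15.798474311828613), 47.1639518737793)
yellow [  0 270   4   9  16] [0.3797 0.6658 0.0605] [0.37  0.661 0.058] [0.39  0.67  0.064] ((380.1397705078125, 665.0977172851562), (20.21622657775879, 7.895324230194092), 8.422380447387695)
green [288 127   9   2  13] [ 0.7482 -0.0859  0.0562] [ 0.747 -0.097  0.049] [ 0.749 -0.076  0.062] ((747.9156494140625, -86.50350952148438), (21.516769409179688, 1.213142991065979), 86.49577331542969)
green [294 221  16   4  46] [ 0.4966 -0.1038  0.04  ] [ 0.493 -0.124  0.016] [ 0.5
[... 1423 characters left out ...]
.8451843261719, -166.15245056152344), (46.84410095214844, 297.50421142578125), 19.698829650878906)
blue [372 252  70  45 805] [ 0.3549 -0.3742  0.0196] [ 0.304 -0.461  0.004] [ 0.428 -0.018  1.067] ((400.027099609375, -245.62876892089844), (452.0506286621094, 74.84523010253906), 73.64727783203125)
blue [309 276  11  15  52] [ 0.3417 -0.1344  0.0139] [ 0.324 -0.147  0.009] [ 0.36  -0.121  0.018] ((341.77386474609375, -135.25607299804688), (23.741708755493164, 31.796493530273438), 70.6457748413086)
blue [321 281  25  14 130] [ 0.3262 -0.1868  0.0151] [ 0.312 -0.215  0.   ] [ 0.428 -0.018  1.067] ((363.69915771484375, -112.00617980957031), (226.12403869628906, 30.85747528076172), 61.1533203125)
```

View pics/top0c.png

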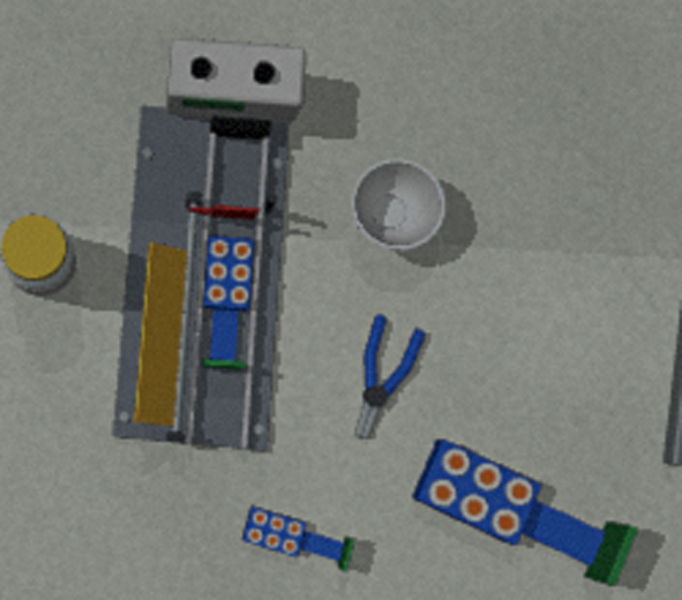

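View pics/scene0c.png

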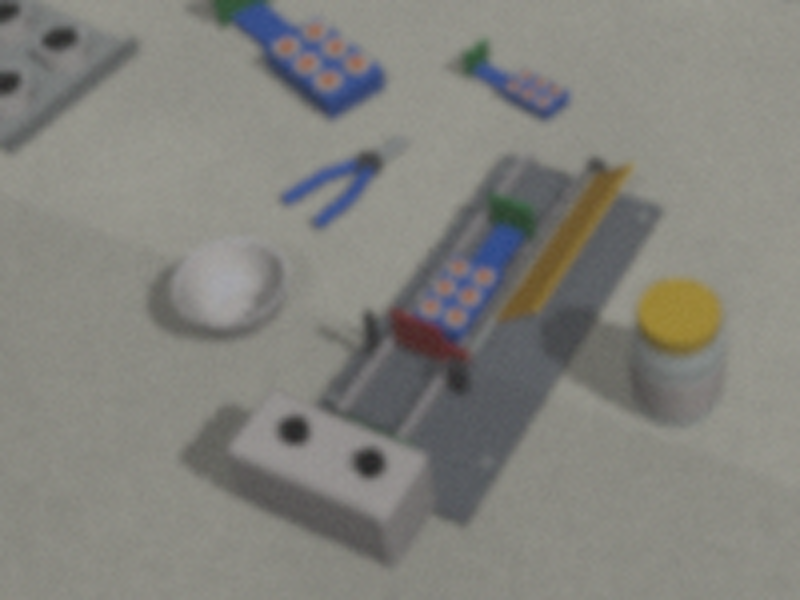

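The crop confirms the rack in the chute (304,190): medium size, tail towards the robot, nose facing the red gate at (304,167). Next I fit the chute frame.

Run:
```python
from h import *
c=load("top0.npz");P=pts(c);hsv=cv2.cvtColor(c["pixels"],cv2.COLOR_RGB2HSV)
h,S,V=hsv[...,0],hsv[...,1],hsv[...,2]
box=np.zeros(h.shape,bool); box[120:262,255:335]=True
ok=(c["range_z"]>0)&box
# table bias
tb=(c["range_z"]>0)&np.roll(np.zeros_like(box),0); 
t=P[265:300,240:290].reshape(-1,3); print("table z",np.median(t[:,2]))
pl=ok&(P[...,2]>0.0045)&(P[...,2]<0.0115)
n,l,s,_=cv2.connectedComponentsWithStats(cv2.morphologyEx((ok&(P[...,2]>0.0045)&(P[...,2]<.09)).astype(np.uint8),cv2.MORPH_OPEN,np.ones((3,3))))
i=1+np.argmax(s[1:,4]); q=P[(l==i)]; q=q[q[:,0]<0.74]
print("plate",s[i],q.min(0),q.max(0),cv2.minAreaRect((q[:,:2]*1000).astype(np.float32)))
yl=ok&(h>15)&(h<32)&(S>150)&(V>80)&(P[...,2]<.09)
q=P[yl]; print("bar",cv2.minAreaRect((q[:,:2]*1000).astype(np.float32)),np.median(q,0))
d=q[:,:2]-q[:,:2].mean(0); w,v=np.linalg.eigh(d.T@d); print("bar yaw",np.degrees(np.arctan2(*v[::-1,1])))
for nm,m in dict(green=(h>45)&(h<85)&(S>120)&(P[...,0]<.6),red=((h<6)|(h>174))&(S>150),blue=(h>100)&(h<130)&(S>130)).items():
    q=P[ok&m&(P[...,2]<.09)&(P[...,2]>.01)]; print(nm,len(q),np.median(q,0),q.min(0),q.max(0),cv2.minAreaRect((q[:,:2]*1000).astype(np.float32)))
hs=P[100:138,275:335]; q=hs[(hs[...,2]>.062)&(hs[...,2]<.08)]; print("house top",cv2.minAreaRect((q[:,:2]*1000).astype(np.float32)),np.median(q,0))
```

```text
table z 3.867632251708386e-05
plate [ 262  120   70  135 7146] [ 0.41612648 -0.18247445  0.00450935] [ 7.39987154e-01 -6.91635563e-04  6.83398591e-02] ((584.8920288085938, -89.86431884765625), (151.19369506835938, 327.5986022949219), 83.88394927978516)
bar ((525.0682983398438, -45.515785217285156), (36.05488967895508, 168.00685119628906), 83.99561309814453) [ 0.5239491  -0.0448199   0.05166138]
bar yaw 173.97897768711994
green 46 [ 0.49625894 -0.10344765  0.04283945] [ 0.49314419 -0.1236635   0.01617004] [ 0.50177291 -0.0855465   0.0478515 ] ((497.26300048828125, -104.53832244873047), (38.30594253540039, 6.072610378265381), 84.1595230102539)
red 74 [ 0.64259836 -0.11426722  0.04315365] [ 0.63914491 -0.13858188  0.0202989 ] [ 0.7340239  -0.07912043  0.05988488] ((680.2706909179688, -100.18038940429688), (97.24751281738281, 55.92976760864258), 13.301077842712402)
blue 388 [ 0.55532742 -0.11147017  0.02286057] [ 0.5033014  -0.15220288  0.01012214] [ 0.73223372 -0.09029163  0.04509418] ((616.7763061523438, -122.09017944335938), (53.93827819824219, 230.15377807617188), 84.40625762939453)
house top ((773.3790283203125, -124.09881591796875), (129.50253295898438, 62.782127380371094), 83.8400650024414) [ 0.77153656 -0.12327527  0.06996272]
```

```bash
cat >> h.py <<'E'
from scipy.spatial.transform import Rotation as R
O=np.array([.6425,-.1195,0]); psi=np.radians(-6.05)
C=R.from_euler('z',psi)
def w(p): return O+C.apply(np.asarray(p)/1000)
def inch(p): return C.inv().apply(np.asarray(p)-O)*1000
def state():
    from workcell import get_obs
    o=get_obs(); r=R.from_quat(o["ee_rot"]); print("t",o["clock"],"chute mm",inch(o["position"]).round(1),"F(chute)",C.inv().apply(o["ft_force"]).round(1),"grip",round(o["grip_width"],3)); return o,r
E
python3 - <<'E'
from h import *
o,r=state()
M=r.as_matrix();print(M.round(3))
for s in(1,-1):
    z=C.apply([0,s,0]); y=np.array([0,0,-1.]); x=np.cross(y,z)
    T=R.from_matrix(np.stack([x,y,z],1)); print(s,"rotvec tool",(r.inv()*T).as_rotvec().round(4))
print("shift tool",r.inv().apply(w([-168,31.5,200])-o["position"]).round(4))
c=load("top0.npz");
E
```

```text
t 0.1 chute mm [-416.1 -527.5  230.6] F(chute) [-0.7 -0.4 -0.7] grip 0.996
[[-0.961 -0.     0.277]
 [-0.277  0.001 -0.961]
 [ 0.    -1.    -0.001]]
1 rotvec tool [ 5.0000e-04 -2.7551e+00 -1.7000e-03]
-1 rotvec tool [1.200e-03 3.864e-01 3.000e-04]
shift tool [-0.4405  0.0311 -0.4242]
```

{"api": "send_rows", "payload": {
  "motion": [
    [64, -0.022, 0, -0.021, 0, 0.02, 0],
    [64, -0.044, 0, -0.042, 0, 0.04, 0],
    [64, -0.066, 0, -0.064, 0, 0.06, 0],
    [64, -0.088, 0, -0.085, 0, 0.08, 0],
    [64, -0.11, 0, -0.106, 0, 0.1, 0],
    [64, -0.132, 0, -0.127, 0, 0.12, 0],
    [64, -0.154, 0, -0.148, 0, 0.14, 0],
    [64, -0.176, 0, -0.17, 0, 0.16, 0],
    [64, -0.198, 0, -0.191, 0, 0.18, 0],
    [64, -0.22, 0, -0.212, 0, 0.193, 0]
  ],
  "squeeze": 30
}}

```text
clock: 0.93
position: [0.3262, -0.3343, 0.2311]
ee_rot: [0.031, -0.706, 0.706, -0.031]
ft_force: [0.1, -0.0, 0.1]
grip_width: 0.64
```

```bash
cat >> h.py <<'E'
def goto(p):
    o,r=state()
    T=R.from_matrix(np.stack([np.cross([0,0,-1.],C.apply([0,-1,0])),[0,0,-1.],C.apply([0,-1,0])],1))
    print("shift",r.inv().apply(w(p)-o["position"]).round(4),"turn",(r.inv()*T).as_rotvec().round(4)); return o
E
python3 -c "
from h import *
goto([-168,31.5,200])"
```

```text
t 0.9333 chute mm [-291.9 -247.   231.1] F(chute) [ 0.1 -0.   0.1] grip 0.64
shift [-0.1749  0.031  -0.2497] turn [-0.      0.1923  0.0004]
```

{"api": "send_rows", "payload": {
  "motion": [
    [64, -0.0175, 0.003, -0.025, 0, 0.02, 0],
    [64, -0.035, 0.006, -0.05, 0, 0.04, 0],
    [64, -0.0525, 0.009, -0.075, 0, 0.06, 0],
    [64, -0.07, 0.012, -0.1, 0, 0.08, 0],
    [64, -0.0875, 0.015, -0.125, 0, 0.1, 0],
    [64, -0.105, 0.018, -0.15, 0, 0.12, 0],
    [64, -0.1225, 0.021, -0.175, 0, 0.14, 0],
    [64, -0.14, 0.024, -0.2, 0, 0.16, 0],
    [64, -0.1575, 0.027, -0.225, 0, 0.18, 0],
    [64, -0.175, 0.031, -0.25, 0, 0.1923, 0]
  ]
}}

```text
clock: 1.77
position: [0.4787, -0.0701, 0.2002]
ee_rot: [-0.037, -0.706, 0.706, 0.037]
ft_force: [-0.1, -0.4, 1.2]
grip_width: 0.642
```

Run:
```python
from h import *
from workcell import camera
goto([-168,31.5,110])
for n in("scene","top"):
    c=camera(n); np.savez(n+"1.npz",**c); cv2.imwrite(f"pics/{n}1.png",cv2.resize(c["pixels"][60:360,130:430,::-1],None,fx=2,fy=2,interpolation=cv2.INTER_CUBIC))
```

```text
t 1.7667 chute mm [-168.1   31.8  200.2] F(chute) [-0.1 -0.4  1.2] grip 0.642
shift [-0.0001  0.0902  0.0003] turn [-0.0002 -0.0002 -0.0002]
```

View pics/scene1.png

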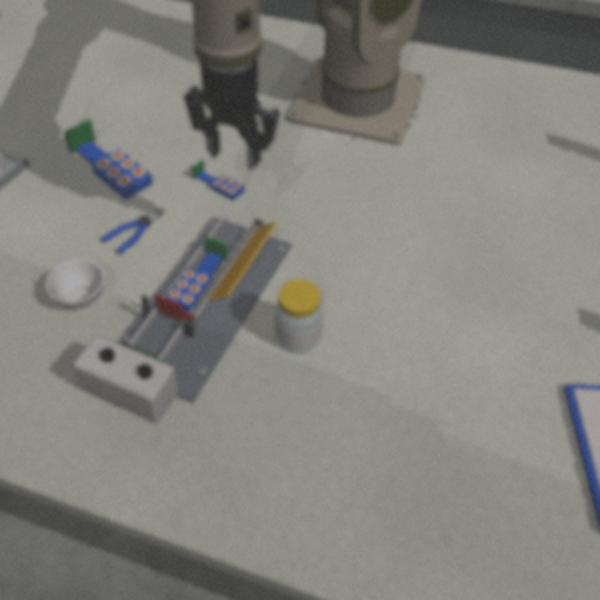

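View pics/top1.png

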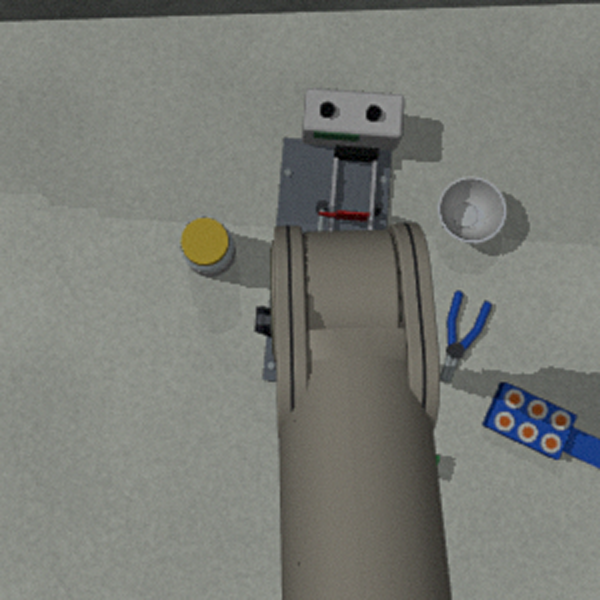

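The tool hangs over the chute's rear end, with the fingertips at about (215,150) and (253,160) in the enlarged scene view. I'll measure them from the depth image.

Run:
```python
from h import *
c=load("scene1.npz");P=pts(c)
Q=(P-O)@C.as_matrix()*1000
m=np.zeros(P.shape[:2],bool); m[90:148,215:275]=True
m&=(c["range_z"]>0)&(Q[...,2]>150)&(Q[...,2]<290)&(abs(Q[...,0]+168)<60)
q=Q[m]; 
for s,k in(("push",q[:,1]<31),("press",q[:,1]>=31)):
    a=q[k]; 
    for z0 in range(185,270,8):
        b=a[(a[:,2]>=z0)&(a[:,2]<z0+8)]
        if len(b): print(s,z0,len(b),"x",b[:,0].min().round(1),b[:,0].max().round(1),"y",b[:,1].min().round(1),b[:,1].max().round(1))
    print(a[:,2].min())
```

```text
push 201 5 x -173.8 -160.3 y 4.5 6.1
push 209 14 x -173.2 -154.0 y -6.4 6.8
push 217 13 x -174.4 -155.1 y -6.6 7.5
push 225 18 x -176.3 -154.7 y -6.3 6.8
push 233 15 x -177.2 -155.9 y -5.6 7.0
push 241 19 x -178.1 -153.4 y -26.2 5.3
push 249 21 x -179.9 -153.6 y -23.3 6.9
push 257 44 x -176.1 -151.4 y -26.5 10.3
push 265 26 x -178.9 -149.2 y -28.7 19.0
203.86236884220642
press 201 1 x -160.7 -160.7 y 67.1 67.1
press 209 12 x -175.4 -155.2 y 62.4 73.2
press 217 17 x -175.3 -155.0 y 60.0 74.7
press 225 16 x -173.8 -155.1 y 59.9 74.6
press 233 14 x -171.9 -153.6 y 61.5 74.8
press 241 10 x -160.6 -151.2 y 62.1 77.9
press 249 34 x -180.0 -152.9 y 60.0 92.6
press 257 38 x -179.1 -151.4 y 58.2 93.1
press 265 43 x -181.9 -149.7 y 54.7 94.9
206.44612727781052
```

{"api": "send_rows", "payload": {
  "motion": [
    [64, 0.001, 0.015, 0, 0, 0, 0],
    [64, 0.002, 0.03, 0, 0, 0, 0],
    [64, 0.003, 0.045, 0, 0, 0, 0],
    [64, 0.004, 0.06, 0, 0, 0, 0],
    [64, 0.004, 0.075, 0, 0, 0, 0],
    [64, 0.004, 0.09, 0, 0, 0, 0],
    [64, 0.004, 0.105, 0, 0, 0, 0],
    [64, 0.004, 0.115, 0, 0, 0, 0],
    [64, 0.004, 0.125, 0, 0, 0, 0],
    [64, 0.004, 0.13, 0, 0, 0, 0]
  ]
}}

```text
clock: 2.7
position: [0.4737, -0.0713, 0.0692]
ee_rot: [0.037, 0.706, -0.706, -0.037]
ft_force: [-0.8, 0.2, 0.7]
grip_width: 0.638
```

Run:
```python
from h import *
from workcell import camera
goto([-172,31.5,23.5])
c=camera("scene"); np.savez("scene2.npz",**c); cv2.imwrite("pics/scene2.png",cv2.resize(c["pixels"][110:260,180:330,::-1],None,fx=4,fy=4,interpolation=cv2.INTER_CUBIC))
```

```text
t 2.7 chute mm [-172.9   30.2   69.2] F(chute) [-0.8  0.1  0.7] grip 0.638
shift [-0.001   0.0457 -0.0013] turn [0.     0.0008 0.0013]
```

View pics/scene2.png

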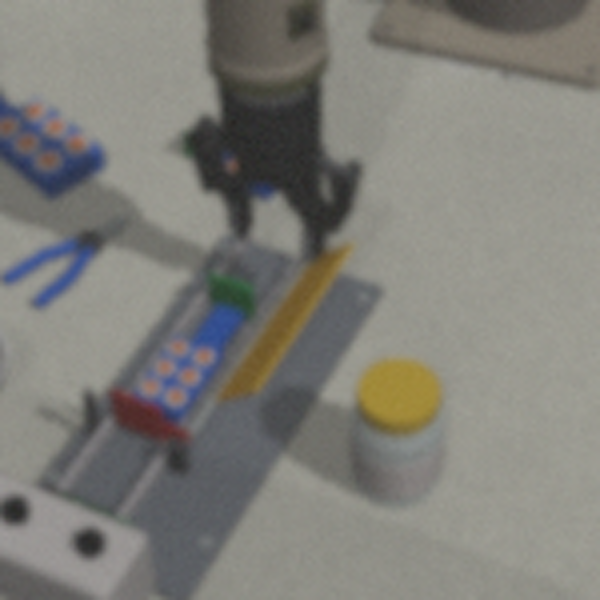

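The press finger sits over the bar at (318,248), and the push finger is behind the tab at (240,235). Now I press down.

{"api": "send_rows", "payload": {
  "motion": [
    [64, 0, 0.005, 0, 0, 0, 0],
    [64, 0, 0.01, 0, 0, 0, 0],
    [64, 0, 0.015, 0, 0, 0, 0],
    [64, 0, 0.02, 0, 0, 0, 0],
    [64, 0, 0.025, 0, 0, 0, 0],
    [64, 0, 0.03, 0, 0, 0, 0],
    [64, 0, 0.035, 0, 0, 0, 0],
    [64, 0, 0.04, 0, 0, 0, 0],
    [64, 0, 0.044, 0, 0, 0, 0],
    [64, 0, 0.046, 0, 0, 0, 0]
  ]
}}

```text
clock: 3.58
position: [0.4751, -0.0702, 0.0243]
ee_rot: [0.037, 0.706, -0.706, -0.036]
ft_force: [-0.3, 2.9, 7.8]
grip_width: 0.643
```

```bash
cat > look.py <<'E'
from h import *
from workcell import camera
import sys
k=sys.argv[1]; state()
c=camera("scene"); np.savez(f"scene{k}.npz",**c); cv2.imwrite(f"pics/scene{k}.png",cv2.resize(c["pixels"][110:260,180:330,::-1],None,fx=4,fy=4,interpolation=cv2.INTER_CUBIC))
P=pts(c);Q=(P-O)@C.as_matrix()*1000;hsv=cv2.cvtColor(c["pixels"],cv2.COLOR_RGB2HSV);h,S,V=cv2.split(hsv)
ok=(c["range_z"]>0)&(Q[...,0]>-230)&(Q[...,0]<120)&(abs(Q[...,1])<105)&(Q[...,2]>5)
b=Q[ok&(h>14)&(h<32)&(S>140)&(Q[...,1]>38)&(Q[...,2]<75)]
if len(b)>10:
    A=np.c_[b[:,1],b[:,0],np.ones(len(b))]; s=np.linalg.lstsq(A,b[:,2],rcond=None)[0]; print("bar n",len(b),"y",b[:,1].min().round(),b[:,1].max().round(),"slope->gate",round(.7-np.arctan(s[0]),3))
r=Q[ok&((h<7)|(h>173))&(S>150)&(abs(Q[...,0])<10)]
if len(r)>5:
    r=r[np.lexsort((r[:,2],))]; print("red n",len(r),"z",r[:,2].min().round(),r[:,2].max().round(),"y",r[:,1].min().round(),r[:,1].max().round())
g=Q[ok&(h>45)&(h<85)&(S>110)&(Q[...,0]<60)&(abs(Q[...,1])<25)]
if len(g): print("tab n",len(g),"x",np.percentile(g[:,0],[5,50,95]).round(1),"z",g[:,2].max().round(1))
bl=Q[ok&(h>100)&(h<130)&(S>130)&(abs(Q[...,1])<25)&(Q[...,2]>20)]
if len(bl): print("body n",len(bl),"x",np.percentile(bl[:,0],[2,98]).round(1))
E
python3 look.py 3
```

```text
t 3.5833 chute mm [-171.7   31.4   24.3] F(chute) [-0.6  2.9  7.8] grip 0.643
bar n 511 y 46.0 90.0 slope->gate 0.878
tab n 1 x [-144. -144. -144.] z 43.7
```

View pics/scene3.png

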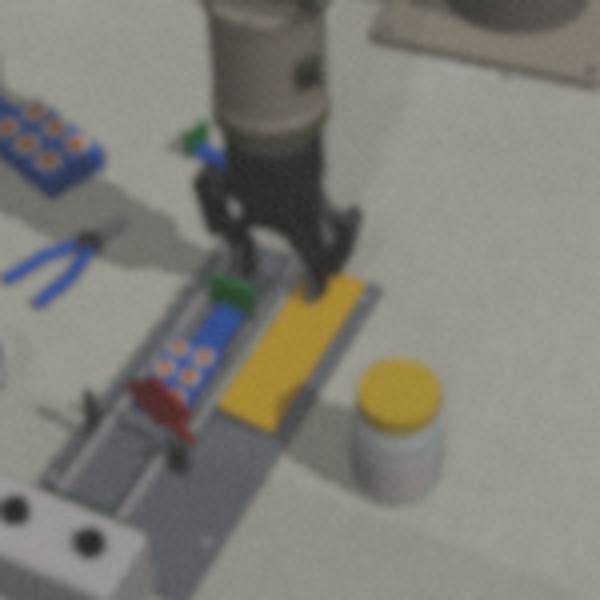

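The gate is up at about 0.88 rad, with the blade at (160,400) swung clear and the rack untouched. Now I push towards chute +x, which is tool −x.

{"api": "send_rows", "payload": {
  "motion": [
    [64, -0.004, 0, 0, 0, 0, 0],
    [64, -0.008, 0, 0, 0, 0, 0],
    [64, -0.012, 0, 0, 0, 0, 0],
    [64, -0.016, 0, 0, 0, 0, 0],
    [64, -0.02, 0, 0, 0, 0, 0],
    [64, -0.024, 0, 0, 0, 0, 0],
    [64, -0.028, 0, 0, 0, 0, 0],
    [64, -0.032, 0, 0, 0, 0, 0],
    [64, -0.036, 0, 0, 0, 0, 0],
    [64, -0.04, 0, 0, 0, 0, 0]
  ]
}}

```text
clock: 4.47
position: [0.5133, -0.0747, 0.024]
ee_rot: [0.036, 0.706, -0.706, -0.037]
ft_force: [-5.7, 2.0, 8.3]
grip_width: 0.641
```

```bash
python3 look.py 4
```

```text
t 4.4667 chute mm [-133.2   31.    24. ] F(chute) [-5.8  1.4  8.3] grip 0.641
bar n 451 y 46.0 90.0 slope->gate 0.893
body n 13 x [-29.    7.3]
```

View pics/scene4.png

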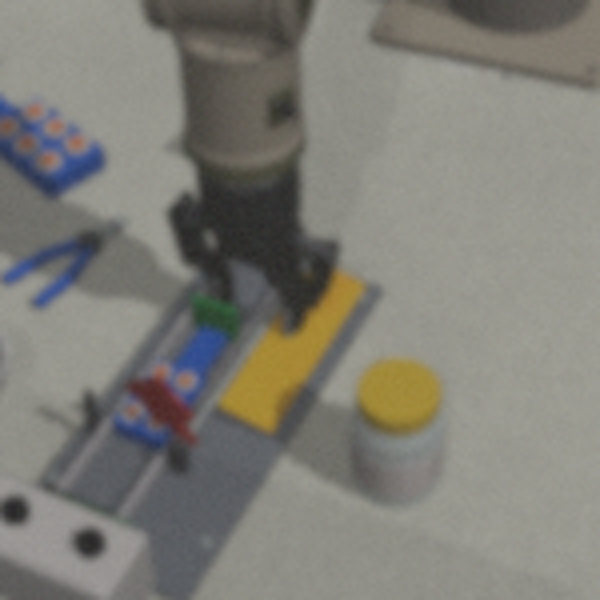

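The rack is sliding under the raised gate, its nose at about (140,430), and the bar is still held. I'll keep pushing.

{"api": "send_rows", "payload": {
  "motion": [
    [64, -0.005, 0, 0, 0, 0, 0],
    [64, -0.01, 0, 0, 0, 0, 0],
    [64, -0.015, 0, 0, 0, 0, 0],
    [64, -0.02, 0, 0, 0, 0, 0],
    [64, -0.025, 0, 0, 0, 0, 0],
    [64, -0.03, 0, 0, 0, 0, 0],
    [64, -0.035, 0, 0, 0, 0, 0],
    [64, -0.04, 0, 0, 0, 0, 0],
    [64, -0.045, 0, 0, 0, 0, 0],
    [64, -0.05, 0, 0, 0, 0, 0]
  ]
}}

```text
clock: 5.35
position: [0.5631, -0.0797, 0.024]
ee_rot: [0.036, 0.706, -0.706, -0.037]
ft_force: [-4.8, 3.2, 6.8]
grip_width: 0.639
```

```bash
python3 look.py 5
```

```text
t 5.35 chute mm [-83.1  31.2  24. ] F(chute) [-5.1  2.7  6.8] grip 0.639
bar n 412 y 47.0 90.0 slope->gate 0.895
tab n 4 x [-67.2 -65.7 -64.7] z 45.3
body n 18 x [ 8.4 58.3]
```

View pics/scene5.png

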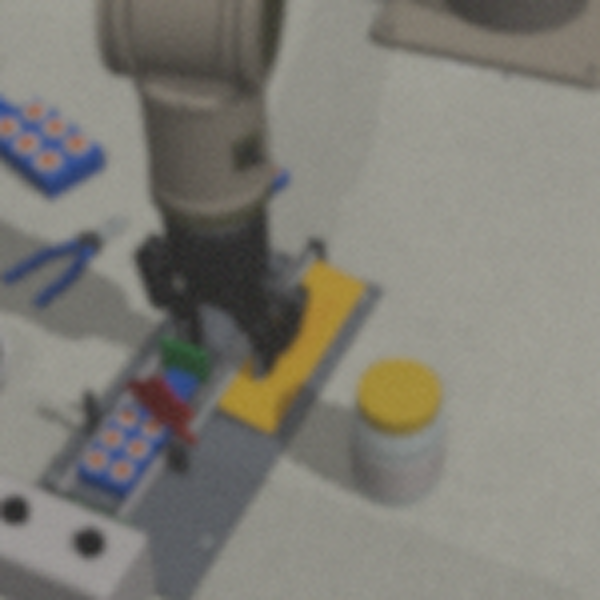

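{"api": "send_rows", "payload": {
  "motion": [
    [64, -0.003, 0, 0, 0, 0, 0],
    [64, -0.006, 0, 0, 0, 0, 0],
    [64, -0.009, 0, 0, 0, 0, 0],
    [64, -0.012, 0, 0, 0, 0, 0],
    [64, -0.015, 0, 0, 0, 0, 0],
    [64, -0.018, 0, 0, 0, 0, 0],
    [64, -0.02, 0, 0, 0, 0, 0],
    [64, -0.022, 0, 0, 0, 0, 0]
  ]
}}

```text
clock: 6.07
position: [0.585, -0.082, 0.0241]
ee_rot: [0.036, 0.706, -0.706, -0.037]
ft_force: [-5.6, 1.4, 7.6]
grip_width: 0.64
```

```bash
python3 look.py 6
```

```text
t 6.0667 chute mm [-61.1  31.3  24.1] F(chute) [-5.7  0.8  7.6] grip 0.64
bar n 417 y 47.0 90.0 slope->gate 0.887
tab n 5 x [-48.5 -44.9 -43. ] z 47.3
body n 4 x [12.2 54.7]
```

View pics/scene6.png

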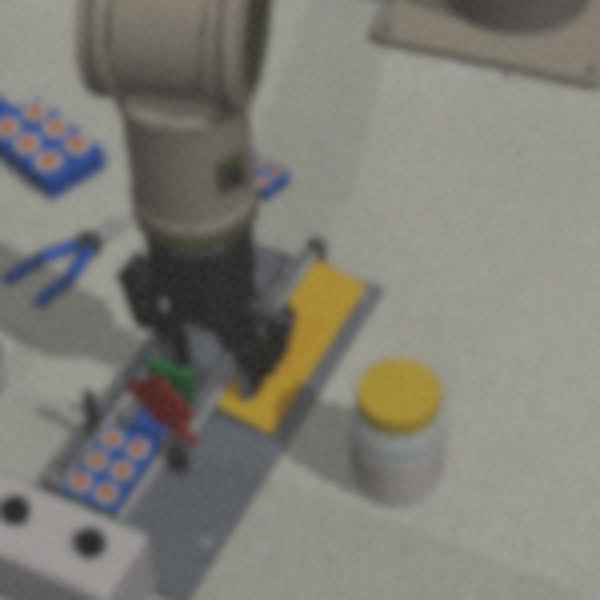

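Nearly home. I'll creep forward 1 mm per row until the force rises.

{"api": "send_rows", "payload": {
  "motion": [
    [64, -0.001, 0, 0, 0, 0, 0],
    [64, -0.002, 0, 0, 0, 0, 0],
    [64, -0.003, 0, 0, 0, 0, 0]
  ]
}}

```text
clock: 6.37
position: [0.588, -0.0823, 0.0241]
ee_rot: [0.036, 0.706, -0.706, -0.037]
ft_force: [-4.0, 1.5, 7.7]
grip_width: 0.638
```

{"api": "send_rows", "payload": {
  "motion": [
    [64, -0.001, 0, 0, 0, 0, 0],
    [64, -0.002, 0, 0, 0, 0, 0]
  ]
}}

```text
clock: 6.53
position: [0.5899, -0.0825, 0.0241]
ee_rot: [0.036, 0.706, -0.706, -0.037]
ft_force: [-5.5, 2.0, 7.2]
grip_width: 0.642
```

{"api": "send_rows", "payload": {
  "motion": [
    [64, -0.001, 0, 0, 0, 0, 0],
    [64, -0.001, 0, 0, 0, 0, 0]
  ]
}}

```text
clock: 6.7
position: [0.5902, -0.0825, 0.0239]
ee_rot: [0.035, 0.706, -0.706, -0.038]
ft_force: [-9.0, 1.7, 9.3]
grip_width: 0.638
```

```bash
python3 look.py 7
python3 - <<'E'
from h import *
a=load("scene7.npz")["pixels"][180:250,190:250,::-1]
cv2.imwrite("pics/s7c.png",cv2.resize(a,None,fx=8,fy=8,interpolation=cv2.INTER_CUBIC))
E
```

```text
t 6.7 chute mm [-55.9  31.3  23.9] F(chute) [-9.1  0.8  9.3] grip 0.638
bar n 414 y 46.0 90.0 slope->gate 0.897
tab n 2 x [-46.1 -45.2 -44.3] z 44.5
body n 4 x [39.1 62.1]
```

View pics/s7c.png

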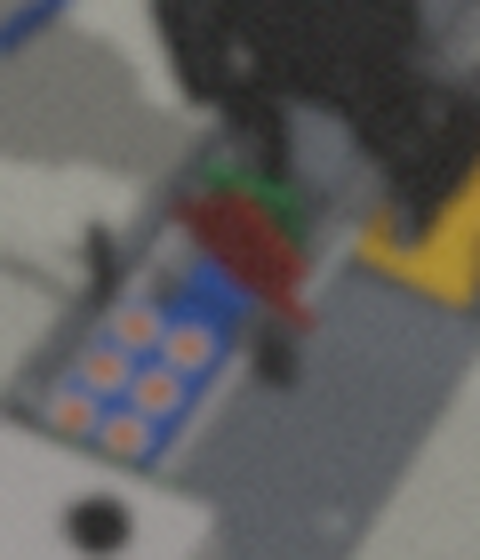

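{"api": "send_rows", "payload": {
  "motion": [
    [64, -0.001, 0, 0, 0, 0, 0],
    [64, -0.001, 0, 0, 0, 0, 0],
    [64, -0.001, 0, 0, 0, 0, 0]
  ]
}}

```text
clock: 7.0
position: [0.5902, -0.0826, 0.0237]
ee_rot: [0.035, 0.706, -0.706, -0.039]
ft_force: [-13.7, 2.2, 12.0]
grip_width: 0.64
```

The arm has stalled at x = 0.590 while the force climbs, so the rack is on the stop. I back off from the tab with the bar still held, then lift.

{"api": "send_rows", "payload": {
  "motion": [
    [64, 0.003, 0, 0, 0, 0, 0],
    [64, 0.006, 0, 0, 0, 0, 0],
    [64, 0.009, 0, 0, 0, 0, 0],
    [64, 0.012, 0, 0, 0, 0, 0],
    [64, 0.014, 0, 0, 0, 0, 0],
    [64, 0.014, 0, 0, 0, 0, 0]
  ]
}}

```text
clock: 7.5
position: [0.5806, -0.0817, 0.0254]
ee_rot: [0.038, 0.706, -0.706, -0.035]
ft_force: [3.1, 1.3, 7.1]
grip_width: 0.645
```

```bash
python3 look.py 8
```

```text
t 7.5 chute mm [-65.6  31.   25.4] F(chute) [2.9 1.6 7.1] grip 0.645
bar n 412 y 46.0 90.0 slope->gate 0.828
body n 4 x [35.4 58.3]
```

{"api": "send_rows", "payload": {
  "motion": [
    [64, 0, -0.004, 0, 0, 0, 0],
    [64, 0, -0.008, 0, 0, 0, 0],
    [64, 0, -0.012, 0, 0, 0, 0],
    [64, 0, -0.017, 0, 0, 0, 0],
    [64, 0, -0.022, 0, 0, 0, 0],
    [64, 0, -0.028, 0, 0, 0, 0],
    [64, 0, -0.034, 0, 0, 0, 0],
    [64, 0, -0.042, 0, 0, 0, 0],
    [64, 0, -0.052, 0, 0, 0, 0],
    [64, 0, -0.065, 0, 0, 0, 0]
  ]
}}

```text
clock: 8.38
position: [0.5783, -0.0817, 0.0898]
ee_rot: [0.036, 0.706, -0.706, -0.037]
ft_force: [-0.2, -0.4, 0.3]
grip_width: 0.639
```

{"api": "send_rows", "payload": {
  "motion": [
    [64, 0.02, -0.02, 0, 0, 0, 0],
    [64, 0.04, -0.04, 0, 0, 0, 0],
    [64, 0.06, -0.06, 0, 0, 0, 0],
    [64, 0.08, -0.08, 0, 0, 0, 0],
    [64, 0.1, -0.1, 0, 0, 0, 0],
    [64, 0.12, -0.11, 0, 0, 0, 0],
    [64, 0.13, -0.11, 0, 0, 0, 0],
    [64, 0.13, -0.11, 0, 0, 0, 0]
  ]
}}

```text
clock: 9.05
position: [0.4484, -0.0683, 0.2011]
ee_rot: [-0.038, -0.705, 0.707, 0.036]
ft_force: [-0.0, -0.1, 0.5]
grip_width: 0.634
```

```bash
python3 look.py 9;python3 - <<'E'
from h import *
from workcell import camera
a=load("scene9.npz")["pixels"][180:250,190:250,::-1]
c=camera("top");np.savez("top9.npz",**c)
b=c["pixels"][100:260,230:400,::-1]
cv2.imwrite("pics/s9c.png",np.hstack([cv2.resize(a,(386,450),interpolation=cv2.INTER_CUBIC),cv2.resize(b,(400,450),interpolation=cv2.INTER_CUBIC)]))
E
```

```text
t 9.05 chute mm [-198.4   30.5  201.1] F(chute) [ 0.  -0.1  0.5] grip 0.634
bar n 170 y 50.0 77.0 slope->gate -0.009
body n 2 x [35.9 58.2]
```

View pics/s9c.png

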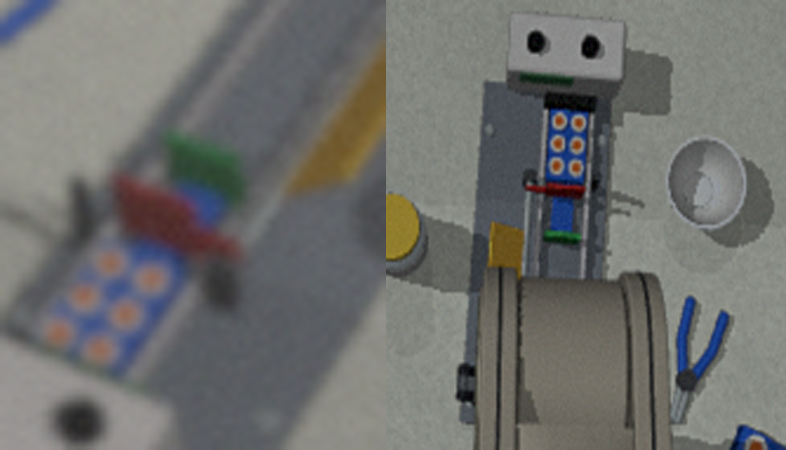

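The rack's nose is against the black stop at (568,103), the gate is shut behind the body at (555,188), and the tab is visible at (562,237). I'll check the numbers and hand in.

Run:
```python
from h import *
from workcell import hand_in
c=load("top9.npz");P=pts(c);Q=(P-O)@C.as_matrix()*1000;h,S,V=cv2.split(cv2.cvtColor(c["pixels"],cv2.COLOR_RGB2HSV))
g=Q[(h>45)&(h<85)&(S>110)&(abs(Q[...,0]+45)<30)&(abs(Q[...,1])<25)&(Q[...,2]>38)&(Q[...,2]<50)]
print("tab top x",g[:,0].mean(),"-> rack x",g[:,0].mean()-3+93,"z",g[:,2].mean())
state(); print(hand_in())
```

```text
tab top x -42.17135352016556 -> rack x 47.82864647983444 z 43.26344176506166
t 9.15 chute mm [-197.1   30.4  200.1] F(chute) [ 0.5  0.6 -0.4] grip 0.64
the job is handed in; nothing more can be done
None
```

The rack is home against the end stop with the gate shut behind it. I handed the job in at about 9.2 s; no verdict is reported.

**What I did:** One fingertip pressed the yellow bar and held the gate at about 0.83–0.90 rad. The other finger pushed the rack by its green tab until the arm stalled and the force rose. I then backed off the tab with the bar still held, and lifted away so the gate closed.

**Last checks:**
- **Rack:** at x ≈ 47.8 mm (home is 48 mm). The tab top is at 43 mm (nominal 44 mm), so the rack is lying flat.
- **Gate:** measured at about -0.01 rad, which is shut.
- **Gripper:** about 0.2 m up and touching nothing, with force readings close to zero.
- **Bystanders:** the jar, bowl and pliers look unmoved in the pictures. I did not measure their positions again.

No check failed or disagreed. I had no direct reading of contact between gate and rack. In the pictures taken during the push, the blade was well clear of it.

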